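Hook the dip basket out of the pickling tank

ROBOT

A 6-joint arm with a two-finger parallel gripper is mounted at the origin on the work surface. World frame = base frame: x ahead of the robot, y to its left, z up, the work surface at z = 0. Lengths are in m, angles in degrees, forces in N, time in s.
With the tool pointing down it reaches from about 0.4 to 0.825 m from the base axis. Payload 7 kg.
Tool frame: the origin (TCP) lies at the very end of the fingers, on their centre line; the grasp point (between the pads) lies 19 mm behind it; z points along the fingers, y is the line along which they close (so a half turn about z gives the same grasp; the last joint's range is limited). The gripper opens to 88 mm and grips with 3 to 60 N. Pads are 19 mm wide; open, the fingers measure 130 mm over their backs; the gripper's body (78 mm by 193 mm) begins 47 mm behind the grasp point.
Start: joints at [81.881, 20.546, 0.682, 0, -70.136, -16.507], TCP at [0.281, 0.614, 0.227] pointing down, gripper open.
Joint ranges: [-176.03, 176.03], [-82.01, 121.73], [-58.28, 71.71], [-173.87, 95.51], [-174.79, -0.11], [-173.66, 173.66]. Speed limits (degrees/s): [136.94, 136.94, 172.46, 180, 180, 180].

INTERFACE

Orientations are given as [roll, pitch, yaw] about the fixed x, y, z axes, in that order (R = Rz(yaw) Ry(pitch) Rx(roll)).
In Python, from plant import ctrl gives the robot as it stands.
- The arm moves only by the tool carry_out, never from a script. Its argument "deltas" is a list that holds one entry, the list of rows, each a list of 5 numbers: the shift along the tool's x, y, z scaled (see below), then the turn about the tool's z scaled (see below), then the opening, from -1 (shut) to 1 (fully open). A call has 1 to 5 rows; each row is the pose to reach, as a shift and turn from the pose commanded when the call began, along the tool's axes at that moment, turning the shorter way round; what a row does not reach only later rows make up. The controller multiplies each number of a shift by 20 cm and each number of a turn by 2 pi rad. A row lasts 1/10 s, in which the tool goes at most 50 mm and 8.59 degrees, less where a joint would pass 70% of its speed; a pose out of reach is approached as far as the arm can. A call with a number of a shift or a turn outside -1 to 1 is refused whole. A call with a gripper value outside its range is refused whole. The fingers move at their own pace and stop on an object; the grip force is fixed at half the most. Time passes only in rows, so rows that repeat a pose let the fingers close. It gives the time, the measured TCP pose, the force, the opening and the grip force at its end, in the units of the state.
- ctrl.get_obs(): the state, without advancing time (a new reading comes with each control period).
- ctrl.snapshot(name): name is "scene" or "top" or "wrist"; returns a dict with "color" (384x512x3 uint8, red, green, blue), "camera_matrix" (3x3 intrinsics, pixels), "R" (3x3) and "t" (3): a world point X has camera coordinates R X + t. Camera axes: x right, y down, z forward; pixel columns grow to the right and rows downward; lengths in m; the calibration is good to about 2 mm. A picture is of the moment at which its call begins. There is no depth.
- ctrl.close_job(): hands the job in; it is judged then, once.
Trained networks look in a picture, given as the dict that the camera call returned (one of the last four; its "shot" number tells which), for a name from the list of things; names that differ only in an ending like _2 or _b are one class to them, and where a whole thing is asked for, a point or a joint stands for the part that bears it (a point fixed in the world has none). Each returns a list of dicts, best first, with "p" (0 to 1); they miss things now and then, are a little off and sometimes report something else, mostly with a low value. They report only what shows in the picture. A call takes as long as a camera call. They do not tell look-alikes from the thing itself.
- ctrl.search_frame(picture, name): "centre" ([column, row] in pixels, amid what is visible of it).
- ctrl.silhouettes(picture, name): "mask" (384x512 bool, what is visible of it) and "centre" ([column, row] in pixels, amid what is visible of it).
- ctrl.spot_point(picture, name): "centre" ([column, row] in pixels: a listed point, or the origin of a listed thing).
The state is a dict: "clock": time; "joint_pos": joint angles; "qvel": joint speeds; "tau": joint torques, N m; "tool_pos": TCP position; "orientation": TCP orientation; "force": force on the tool from outside, world axes, zero at the start; "moment": the same for the moment, N m; "opening": finger opening in m; "gripper_force": force on a finger pad.
Only numpy, scipy, OpenCV 4.12 (cv2) and the standard library are available. Lean on these libraries where they do the work, as an engineer would, in place of code of your own. Each camera call takes 0.05 s, during which the arm holds its last target. There are 200 camera calls.

TASK

Take the hook rod from its stand and with it fetch the small parts basket that hangs deep in the narrow pickling tank: feel it gently up until its hanger bar meets the stops, ease it forward over the lips and out, never loading the basket with more than 20 N and never touching it with the gripper. Stand the basket upright in the drip tray, unhook, and put the rod back in its stand hook down, leaving everything else alone. Keep the basket near level (within 20 degrees) all the way, and do not drop or fling it.

Things in the scene. Friction and masses are not known exactly. Their poses are not given: they have to be found in the camera images.
- tank: Grey plastic pickling tank, empty, open at the top, fixed; rim 130 mm above the table, walls 5 mm. Origin on the table, straight under the line where the basket's hanger bar rests. The inside spans x = -54 to 32 mm and y = -46 to 46 mm of its frame, floor 5 mm up; front is -x. Along both y walls (|y| = 37 to 46 mm) are the steel seats, lips and stops; the rest of the inside is free
- tank_seat (a point): Centre line of the seats, 57 mm above the table. Each seat carries one end of the hanger bar at x = 0. By each seat: a lip in front (x = -11 to -6 mm), an upright behind (x = 6 to 11 mm), and a stop reaching from the upright over the seat to x = -8.5 mm. The bar can only go up past the lips, forward (-x) between lips and stops, then up and out in front of the lips
- tank_exit (a point): Point 20 mm in front (-x) of tank_seat: from here the hanger bar can go straight up and out. Lips and stops form a rigid bracket clamped at a height that differs each time and is NOT measured: lip tops 6 to 34 mm above the seats, undersides of the stops always 9.5 mm above the lip tops. Find it by feel: raise the 6 mm bar until it touches the stops, ease back 1 to 2 mm, go forward
- basket_bail (a point): Centre of the top bar of the basket's bail (its carrying loop): bar 5 mm thick along the basket's y, straight between two legs at y = -18 and 18 mm. Clear opening under it 28 mm high, down to the hanger bar. At the start the basket hangs in the tank, its axes parallel to the tank's (z up), within 2 mm of the middle of the seats
- basket_base (a point): Centre of the underside of the basket, 81.5 mm below basket_bail; 12 mm above the table while it hangs. Small steel dip basket, 0.17 to 0.35 kg: tray 56 mm (x) by 62 mm (y), 20 mm deep; round hanger bar along y, 6 mm thick, 84 mm long, its axis 48 mm above the underside; from the bar rises the bail
- rod_grip (a point): Middle of the black handle of the hook rod, to be gripped here; handle 24 mm (x) by 18 mm (y), 44 mm high. The rod stands upright in its stand, handle up, 0.12 kg; below the handle an 8 mm square shank leads down to the hook
- rod_foot (a point): Underside of the hook on the shank's axis, 118 mm below rod_grip. Flat hook, 14 mm wide in y: bottom 6 mm thick from x = -4 to 23 mm, upturned nose at x = 17 to 23 mm whose top is 15 mm above the underside; the throat between shank and nose, x = 4 to 17 mm, is open at the top. The nose points to +x
- stand_in (a point): Centre of the inner floor of the rod's stand, a fixed steel open-topped box, 52 mm (x) by 38 mm (y), 75 mm high, walls and floor 5 mm, clear inside 42 by 28 mm. The rod starts in it hook down, axes parallel to the stand's, rod_foot at stand x = -9.5 mm, y = 0, where it stands again at the end
- tray_in (a point): Centre of the inner floor of the drip tray, a fixed square steel tray, 160 mm outside, 150 mm inside, rim 16 mm high, floor 5 mm above the table
- spray: Bystander: spray can, 52 mm across, 85 mm tall. Origin at its underside
- flange: Bystander: steel pipe flange ring, 76 mm across, 16 mm high. Origin at its underside
- brush: Bystander: wooden-handled brush, 200 mm long. Origin at its underside (handle to its -x)
- hammer: Bystander: hammer, 240 mm long. Origin at its underside (handle to its -x)
- angle: Bystander: steel angle piece, 70 x 50 x 66 mm. Origin at its underside
- tubecut: Bystander: offcut of square steel tube, 60 x 40 x 40 mm. Origin at its underside
- pastejar: Bystander: jar of paste, 60 mm across and tall. Origin at its underside
There are look-alikes about, which are no part of the job. Leave any blue or green look-alike of the part that bears rod_grip alone. What is shaped like the part that bears tray_in but pink is not meant.

How it is judged (in metres and radians):
On the way, in this order (a step that is already met when the one before it is completed fails the run):
1. the basket hangs from the hook rod, clear above the tank's rim (height (world z) of basket_base above 0.132 m and contact force between basket and hookrod above 0.5 N), for 0.2 s.
2. the basket stands in the drip tray, free of the hook rod (distance between basket_base and tray_in below 0.06 m and height (world z) of basket_base below 0.012 m and angle between basket_base's own z axis and vertical below 0.12 rad and contact force between basket and hookrod below 0.1 N), for 0.2 s.
At the end, for the whole second after the job is handed in: The basket stands flat, at rest and free of the hook in the drip tray (underside centre under 60 mm from the tray's centre, below 12 mm, tilt under 0.12 rad); the rod is at rest in its stand, hook down (foot under 25 mm from the stand's centre, below 15 mm, tilt under 0.3 rad) (all of step 2 and linear speed of each of basket, hookrod below 0.02 m/s and horizontal distance between rod_foot and stand_in below 0.025 m and height (world z) of rod_foot below 0.015 m and angle between rod_foot's own z axis and vertical below 0.3 rad); the robot touches nothing.
It fails at once if the hook bears on the basket with more than 20 N (contact force between basket and hookrod above 20 N).
It fails at once if the basket is dropped or flung (faster than 0.7 m/s) (linear speed of basket above 0.7 m/s).
It fails at once if the gripper touches the basket instead of the hook rod (contact force between basket and the fingers above 0.3 N or contact force between basket and the arm above 0.3 N).
It fails at once if the basket is tipped by more than 20 degrees (angle between basket_base's own z axis and vertical above 0.35 rad).
It fails at once if a bystander is shifted by more than 20 mm (distance of any of spray, flange, brush, hammer, angle, tubecut, pastejar from where it was at the start of the episode above 0.02 m).
It also fails if it takes over 72 s, if anything falls off the work surface, if the arm or the gripper's body presses on something with over 40 N, if the wrist force passes 120 N, or if a joint passes its speed limit or range.

## Working session

There is one attempt and no reset: what is moved stays moved. The work goes in short steps, Python scripts to look and compute and a tool call to move; the robot and the scene stay as the last step left them, time stands still between calls to the robot, and variables do not carry over. Pictures are saved under pics/ and viewed, at most 10 in all, crops included, and the job is handed in when it is done.

Besides the shell and the picture viewer there is one more tool, called after "Request:" in YAML: its name, and indented under it one key for each argument. carry_out: Moves the arm, as the interface text tells. Its arguments: {"type":"object","properties":{"deltas":{"type":"array"}},"required":["deltas"]}

```bash
ls; mkdir -p pics
cat > h.py <<'E'
import numpy as np, cv2, json
from plant import ctrl
from scipy.spatial.transform import Rotation as Ro
def save(s,n): cv2.imwrite('pics/'+n+'.png', s['color'][:,:,::-1])
def tri(obs):
    # obs: list of (snap, [c,r]); linear LSQ ray intersection
    A=np.zeros((3,3));b=np.zeros(3);L=[]
    for s,p in obs:
        R=np.array(s['R']);t=np.array(s['t']);K=np.array(s['camera_matrix'])
        d=R.T@np.linalg.solve(K,[p[0],p[1],1]);d/=np.linalg.norm(d);c=-R.T@t
        P=np.eye(3)-np.outer(d,d);A+=P;b+=P@c;L.append((c,P))
    X=np.linalg.solve(A,b)
    return X,[float(np.linalg.norm(P@(X-c))) for c,P in L]
def onz(s,p,z):
    R=np.array(s['R']);t=np.array(s['t']);K=np.array(s['camera_matrix'])
    d=R.T@np.linalg.solve(K,[p[0],p[1],1]);c=-R.T@t
    return c+d*(z-c[2])/d[2]
def proj(s,X):
    q=np.array(s['camera_matrix'])@(np.array(s['R'])@X+np.array(s['t']));return q[:2]/q[2]
E
python3 - <<'E'
from h import *
print(ctrl.get_obs())
S={n:ctrl.snapshot(n) for n in('scene','top','wrist')}
for n in S: save(S[n],n+'0')
for nm in ['tank','tank_seat','basket_bail','basket_base','rod_grip','rod_foot','stand_in','tray_in']:
    for n in S:
        for r in ctrl.spot_point(S[n],nm)[:4]: print(nm,n,np.round(r['centre'],1),round(r['p'],2), np.round(onz(S[n],r['centre'],{'tank':0,'tank_seat':.057,'basket_bail':.0935,'basket_base':.012,'rod_grip':.123,'rod_foot':.005,'stand_in':.005,'tray_in':.005}[nm]),3))
a=np.hstack([S['scene']['color'],S['top']['color']])
cv2.imwrite('pics/both0.png',cv2.resize(a[:,:,::-1],(800,300)))
E
```

```text
pics
{'clock': 0.0, 'joint_pos': array([ 8.18813375e+01,  2.05919619e+01,  6.33039849e-01, -2.15878531e-02,
       -7.01375289e+01, -1.65084633e+01]), 'qvel': array([-0.0347502 ,  0.04120662, -0.03329119,  0.06200739,  0.03474249,
        0.01801519]), 'tau': array([ 2.98290543e-03, -5.82719851e+01,  2.93054008e+01,  6.99717969e+00,
        6.97008902e-03, -1.39109920e-04]), 'tool_pos': array([0.28107205, 0.61313392, 0.22560657]), 'orientation': array([ 1.79901758e+02, -7.95278532e-03, -2.46344708e+01]), 'force': array([-0.54128805,  0.87262612,  0.42347838]), 'moment': array([ 0.00249235,  0.02966728, -0.00950511]), 'gripper_force': 0.0, 'opening': 0.0875361882687399}
tank scene [282.3 227.6] 0.77 [0.595 0.014 0.   ]
tank scene [195. 228.] 0.54 [ 0.375 -0.123  0.   ]
tank top [248.2 154.9] 0.96 [0.591 0.019 0.   ]
tank_seat scene [278. 211.] 0.67 [0.576 0.017 0.057]
tank_seat top [250.3 153.7] 0.7 [0.586 0.011 0.057]
basket_bail scene [284.7 204.5] 0.42 [0.597 0.017 0.094]
basket_bail top [248.8 147.1] 0.72 [0.6   0.014 0.093]
basket_base top [247.4 152. ] 0.69 [0.598 0.021 0.012]
r
[... 453 characters left out ...]
oot scene [193.6 265.5] 0.52 [ 0.461 -0.237  0.005]
rod_foot scene [217.2 289.2] 0.23 [ 0.559 -0.264  0.005]
rod_foot top [373.9 146.8] 0.59 [ 0.605 -0.365  0.005]
rod_foot top [339.7 164.2] 0.43 [ 0.554 -0.259  0.005]
rod_foot top [331.3 194.5] 0.39 [ 0.463 -0.23   0.005]
stand_in scene [217.4 287.6] 0.61 [ 0.557 -0.26   0.005]
stand_in top [341.8 161.6] 0.6 [ 0.562 -0.266  0.005]
stand_in top [245.4 149.1] 0.52 [0.609 0.027 0.005]
tray_in scene [241.4 151.7] 0.94 [0.287 0.263 0.005]
tray_in scene [308.3 171.3] 0.72 [0.546 0.288 0.005]
tray_in scene [140.9 319.6] 0.35 [ 0.454 -0.43   0.005]
tray_in top [164.2 174.3] 0.93 [0.537 0.279 0.005]
tray_in top [168.7 255.9] 0.69 [0.289 0.266 0.005]
```

View pics/scene0.png

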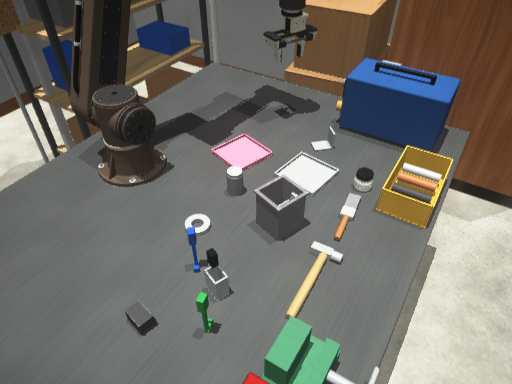

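View pics/top0.png

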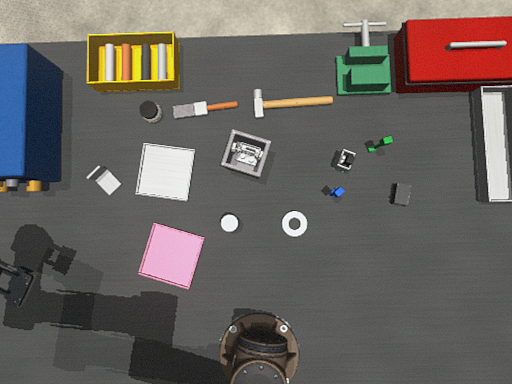

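The black-handled rod stands in the stand at about scene (213,268) / top (345,159). The blue rod (195,250) and green rod (203,310) are look-alikes. The white tray is at top (165,172), with a pink look-alike at (171,256). The tank is at top (247,154). I'll move closer for wrist views.

Request:
carry_out:
  deltas:
    - [[0.73,0.64,-0.21,0,1],[0.73,0.64,-0.21,0,1],[0.73,0.64,-0.21,0,1],[0.73,0.64,-0.21,0,1],[0.73,0.64,-0.21,0,1]]

```text
clock: 1.85
tool_pos: [0.3625, 0.4327, 0.2713]
orientation: [-179.8, -0.0, -24.8]
force: [-0.1, 1.5, 0.4]
opening: 0.0875
gripper_force: 0.0
```

Request:
carry_out:
  deltas:
    - [[0.73,0.64,-0.21,0,1],[0.73,0.64,-0.21,0,1],[0.73,0.64,-0.21,0,1],[0.73,0.64,-0.21,0,1],[0.73,0.64,-0.21,0,1]]

```text
clock: 2.35
tool_pos: [0.4418, 0.2558, 0.3126]
orientation: [-179.9, -0.1, -24.8]
force: [0.1, 0.3, -0.6]
opening: 0.0875
gripper_force: 0.0
```

Request:
carry_out:
  deltas:
    - [[0.73,0.64,-0.21,-0.0684,1],[0.73,0.64,-0.21,-0.0684,1],[0.73,0.64,-0.21,-0.0684,1],[0.73,0.64,-0.21,-0.0684,1],[0.73,0.64,-0.21,-0.0684,1]]

```text
clock: 2.85
tool_pos: [0.5208, 0.0794, 0.3535]
orientation: [180.0, -0.1, -0.1]
force: [-0.4, 0.8, -0.1]
opening: 0.0876
gripper_force: 0.0
```

Run:
```python
from h import *
import pickle
o=ctrl.get_obs();print(o['clock'],o['tool_pos'],o['orientation'],o['joint_pos'],o['force'])
s=ctrl.snapshot('wrist');save(s,'w1');pickle.dump(s,open('w1.pkl','wb'))
print('cam',-np.array(s['R']).T@s['t'],np.array(s['R']).round(2).tolist())
for nm in ['tank','tank_seat','tank_exit','basket_bail','basket_base','rod_grip','stand_in','tray_in']:
    for r in ctrl.spot_point(s,nm)[:4]: print(nm,np.round(r['centre'],1),round(r['p'],2), np.round(onz(s,r['centre'],{'tank':0,'tank_seat':.057,'tank_exit':.057,'basket_bail':.0935,'basket_base':.012,'rod_grip':.123,'rod_foot':.005,'stand_in':.005,'tray_in':.005}[nm]),3))
```

```text
2.85 [0.52081827 0.07944505 0.35351921] [ 1.79991014e+02 -7.64400587e-02 -7.01062634e-02] [ 3.00579971e+01  3.00897788e+00 -5.44613377e+00  4.66548142e-02
 -8.14832883e+01  5.98650059e+01] [-0.42039863  0.83039888 -0.13627749]
cam [0.60111396 0.07916199 0.51104089] [[-0.0, -1.0, 0.0], [-0.96, 0.0, 0.29], [-0.29, 0.0, -0.96]]
tank_seat [296.1 107.7] 0.28 [0.592 0.02  0.057]
tank_exit [295.4 125.7] 0.65 [0.566 0.02  0.057]
basket_bail [302.1 107.9] 0.97 [0.593 0.017 0.094]
basket_bail [208.2   2.1] 0.41 [0.718 0.138 0.094]
basket_base [296.8 104.9] 0.61 [0.596 0.014 0.012]
rod_grip [478.1 203.7] 0.73 [ 0.466 -0.227  0.123]
rod_grip [100.1  13.2] 0.67 [0.698 0.258 0.123]
stand_in [461.8 125.3] 0.72 [ 0.562 -0.263  0.005]
tray_in [139.8 137.9] 0.94 [0.543 0.275 0.005]
```

View pics/w1.png

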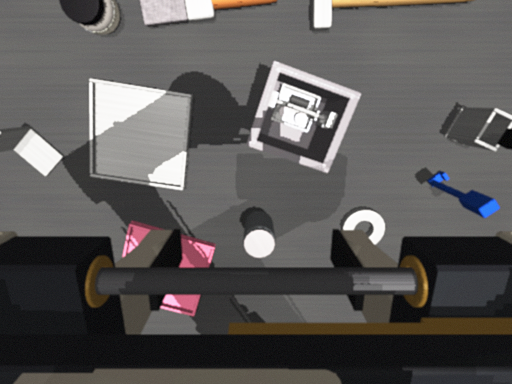

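Request:
carry_out:
  deltas:
    - [[0,0.9,0.15,0,1],[0,0.9,0.15,0,1],[0,0.9,0.15,0,1],[0,0.9,0.15,0,1],[0,0.9,0.15,0,1]]

```text
clock: 3.8
tool_pos: [0.5187, -0.1004, 0.3216]
orientation: [180.0, 0.1, -0.2]
force: [-0.4, 0.1, -0.4]
opening: 0.0877
gripper_force: 0.0
```

Run:
```python
from h import *
import pickle
s1=pickle.load(open('w1.pkl','rb'))
o=ctrl.get_obs();print(o['clock'],o['tool_pos'],o['orientation'],o['joint_pos'],o['force'])
s=ctrl.snapshot('wrist');save(s,'w2');pickle.dump(s,open('w2.pkl','wb'))
for nm in ['tank','tank_seat','tank_exit','basket_bail','basket_base','rod_grip','rod_foot','stand_in','tray_in']:
    for r in ctrl.spot_point(s,nm)[:4]: print(nm,np.round(r['centre'],1),round(r['p'],2), np.round(onz(s,r['centre'],{'tank':0,'tank_seat':.057,'tank_exit':.057,'basket_bail':.0935,'basket_base':.012,'rod_grip':.123,'rod_foot':.005,'stand_in':.005,'tray_in':.005}[nm]),3))
a=cv2.resize(s1['color'][50:190,230:380],(600,560),interpolation=cv2.INTER_CUBIC)
cv2.imwrite('pics/w1c.png',a[:,:,::-1])
```

```text
3.8 [ 0.51867555 -0.10042154  0.32156404] [ 1.79969664e+02  1.03974937e-01 -1.51412476e-01] [ 1.03382118e+01  3.82557087e+00 -8.56687748e+00  1.11554108e-02
 -7.77153121e+01  7.95080194e+01] [-0.44658626  0.13411866 -0.43858282]
tank_exit [162.6 123. ] 0.71 [0.57  0.028 0.057]
tank_exit [ 17.1 139.3] 0.4 [0.548 0.235 0.057]
basket_bail [164.3 106.6] 0.96 [0.592 0.013 0.093]
basket_base [178.  102.8] 0.95 [0.596 0.016 0.012]
basket_base [ 16.1 138.6] 0.38 [0.544 0.272 0.012]
rod_grip [488.3  95.4] 0.87 [ 0.604 -0.365  0.123]
rod_grip [393.7 144.9] 0.86 [ 0.548 -0.265  0.123]
rod_grip [356.3 211.3] 0.64 [ 0.464 -0.229  0.123]
rod_foot [361.7 131.9] 0.92 [ 0.552 -0.267  0.005]
rod_foot [431.8  96.4] 0.8 [ 0.604 -0.367  0.005]
rod_foot [334.5 181.4] 0.68 [ 0.471 -0.23   0.005]
rod_foot [391.5 142.9] 0.54 [ 0.534 -0.316  0.005]
stand_in [362.3 127.1] 0.72 [ 0.559 -0.267  0.005]
tray_in [ 17.8 139.1] 0.82 [0.542 0.275 0.005]
```

View pics/w1c.png

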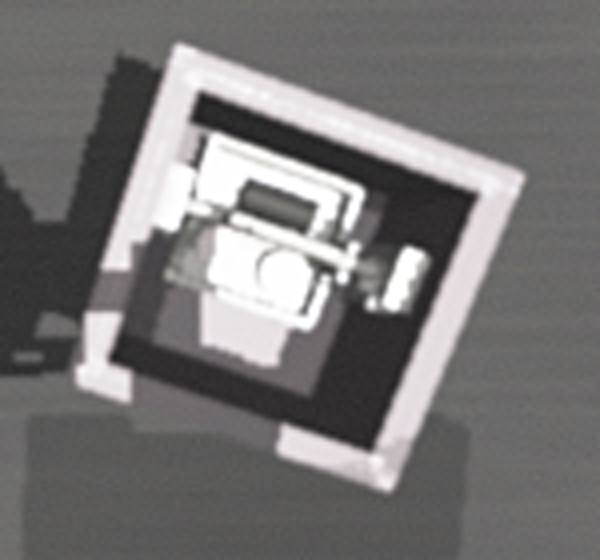

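View pics/w2.png

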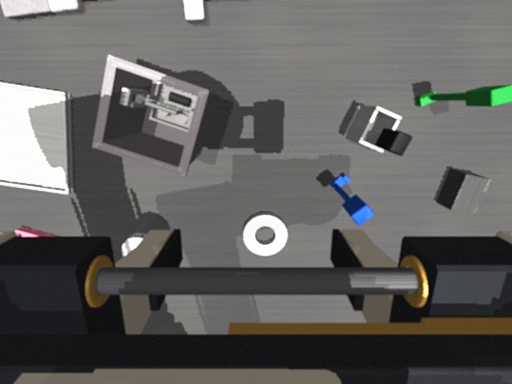

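Request:
carry_out:
  deltas:
    - [[-0.1,0.8,0.2,0,1],[-0.1,0.8,0.2,0,1],[-0.1,0.8,0.2,0,1],[-0.1,0.8,0.2,0,1],[-0.1,0.8,0.2,0,1]]

```text
clock: 4.8
tool_pos: [0.4987, -0.2596, 0.2815]
orientation: [-180.0, 0.1, -0.2]
force: [0.1, 0.2, -0.6]
opening: 0.0876
gripper_force: 0.0
```

Run:
```python
from h import *
import pickle
s1=pickle.load(open('w1.pkl','rb'));s2=pickle.load(open('w2.pkl','rb'))
C1=[(275,61.25),(360.75,94.5),(327.5,172.5),(249.25,146.25)];C2=[(110,57),(210,92),(185,175),(95,147)]
for s,C in((s1,C1),(s2,C2)):
    P=np.array([onz(s,c,.13)[:2] for c in C]);print(P.round(4).tolist())
    e=[P[(i+1)%4]-P[i] for i in range(4)]
    print('len',[round(float(np.linalg.norm(v)),4) for v in e],'yaw of y edges',[round(float(np.degrees(np.arctan2(v[1],v[0]))),1) for v in e],'c',P.mean(0))
print('bail',tri([(s1,(302.1,107.9)),(s2,(164.3,106.6))]),'exit',tri([(s1,(295.4,125.7)),(s2,(162.6,123))]))
s=ctrl.snapshot('wrist');save(s,'w3');pickle.dump(s,open('w3.pkl','wb'))
print(ctrl.get_obs()['tool_pos'])
F={}
for nm,z in [('rod_grip',.123),('rod_foot',.005),('stand_in',.005)]:
    for r in ctrl.spot_point(s,nm)[:3]: print(nm,np.round(r['centre'],1),round(r['p'],2), np.round(onz(s,r['centre'],z),3))
    F[nm]=ctrl.spot_point(s,nm)
    for r in ctrl.spot_point(s,nm)[:3]:
        for c2 in [q['centre'] for q in ctrl.spot_point(s2,nm)[:4]] if 0 else []: pass
for nm,c2 in(('rod_grip',(393.7,144.9)),('stand_in',(362.3,127.1)),('rod_foot',(361.7,131.9))):
    for r in F[nm][:3]: print(nm,tri([(s2,c2),(s,r['centre'])]))
cv2.imwrite('pics/w3c.png',cv2.resize(s['color'][60:230,140:370],(800,591),interpolation=cv2.INTER_CUBIC)[:,:,::-1])
```

```text
[[0.6463, 0.0567], [0.6089, -0.0482], [0.5117, -0.0145], [0.5462, 0.0879]]
len [0.1114, 0.1028, 0.1081, 0.1048] yaw of y edges [-109.6, 160.9, 71.4, -17.3] c [0.57826268 0.02045508]
[[0.6443, 0.0559], [0.6084, -0.0498], [0.5137, -0.015], [0.5478, 0.0879]]
len [0.1117, 0.1008, 0.1084, 0.1017] yaw of y edges [-108.8, 159.8, 71.7, -18.3] c [0.57855144 0.01974394]
bail (array([0.59224772, 0.01570861, 0.08506332]), [0.00011798468312731913, 0.00011798468312759087]) exit (array([0.56939916, 0.02280015, 0.0755733 ]), [0.0017247352782826168, 0.0017247352782825054])
[ 0.49915455 -0.2586107   0.28213061]
rod_grip [364.7  71.5] 0.86 [ 0.606 -0.367  0.123]
rod_grip [258.9 130.1] 0.82 [ 0.55  -0.263  0.123]
rod_grip [233.5 205.5] 0.6 [ 0.466 -0.234  0.123]
rod_foot [333.7  80.3] 0.97 [ 0.605 -0.366  0.005]
rod_foot [259.5 119.7] 0.9 [ 0.553 -0.265  0.005]
rod_foot [238.2 178.6] 0.76 [ 0.467 -0.233  0.005]
stand_in [260.8 115.1] 0.85 [ 0.559 -0.267  0.005]
stand_in [260.4 128.3] 0.48 [ 0.541 -0.266  0.005]
rod_grip (array([ 0.57632376, -0.30075975,  0.16407882]), [0.05566225249939243, 0.05566225249939261])
rod_grip (array([ 0.54948654, -0.26282037,  0.12775589]), [0.0006565952002577148, 0.0006565952002578393])
rod_grip (array([ 0.53403841, -0.23256615,  0.22582705]), [0.031036358890926367, 0.031036358890926447])
stand_in (array([ 0.55919596, -0.26664068,  0.00519151]), [0.0001870548914737369, 0.00018705489147348263])
stand_in (array([ 0.5503064 , -0.26598775,  0.00802155]), [0.008912847539985204, 0.008912847539985266])
rod_foot (array([ 0.57673343, -0.32563878, -0.02409808]), [0.05479788192043173, 0.05479788192043175])
rod_foot (array([ 0.55277188, -0.26470194,  0.01033525]), [0.000616802314940879, 0.0006168023149407194])
rod_foot (array([ 0.53541861, -0.23075703,  0.14693235]), [0.03270003440737339, 0.03270003440737364])
```

View pics/w3c.png

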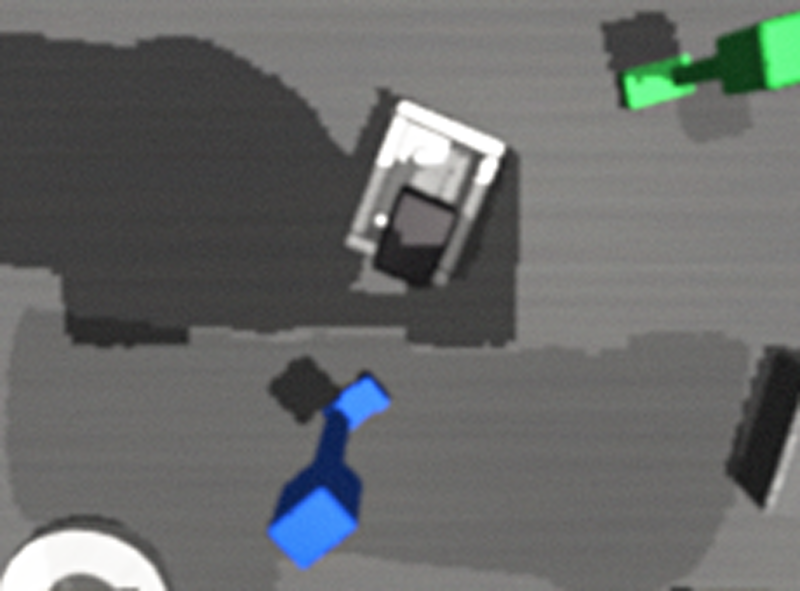

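Run:
```python
from h import *
import pickle
s=pickle.load(open('w3.pkl','rb'))
f=800/230
P=np.array([onz(s,(x/f+140,y/f+60),.075)[:2] for x,y in[(400,100),(505,150),(447,285),(347,245)]])
e=[P[(i+1)%4]-P[i] for i in range(4)]
print([round(float(np.linalg.norm(v)),4) for v in e],[round(float(np.degrees(np.arctan2(v[1],v[0]))),1) for v in e],P.mean(0))
Q=np.array([onz(s,(x/f+140,y/f+60),.145)[:2] for x,y in[(407,188),(458,209),(442,250),(392,242)]])
e=[Q[(i+1)%4]-Q[i] for i in range(4)]
print([round(float(np.linalg.norm(v)),4) for v in e],[round(float(np.degrees(np.arctan2(v[1],v[0]))),1) for v in e],Q.mean(0))
o=ctrl.get_obs();print(o['tool_pos'],o['orientation'],o['clock'])
```

```text
[0.0387, 0.049, 0.0373, 0.0508] [-114.4, 157.1, 68.2, -21.4] [ 0.56100765 -0.26709933]
[0.0152, 0.0119, 0.0141, 0.0151] [-111.9, 158.7, 80.9, -16.1] [ 0.5575889  -0.26584161]
[ 0.49965592 -0.25738939  0.28285726] [ 1.79996811e+02 -3.00757110e-02  6.00093845e-02] 5.3
```

Request:
carry_out:
  deltas:
    - [[0.255,0.024,0.5,0.0565,0.3],[0.255,0.024,0.5,0.0565,0.3],[0.255,0.024,0.5,0.0565,0.3],[0.255,0.024,0.5,0.0565,0.3],[0.255,0.024,0.5,0.0565,0.3]]

```text
clock: 5.8
tool_pos: [0.5507, -0.2628, 0.1831]
orientation: [180.0, -0.0, -20.2]
force: [-0.4, 0.7, 0.8]
opening: 0.0582
gripper_force: 0.0
```

Run:
```python
from h import *
import pickle
o=ctrl.get_obs();print(o['tool_pos'],o['orientation'],o['clock'],o['opening'])
s=ctrl.snapshot('wrist');save(s,'w4')
for nm,z in [('rod_grip',.123),('rod_foot',.005),('stand_in',.005)]:
    for r in ctrl.spot_point(s,nm)[:3]: print(nm,np.round(r['centre'],1),round(r['p'],2), np.round(onz(s,r['centre'],z),3))
print(proj(s,np.array([.55,-.264,.145])))
```

```text
[ 0.55068611 -0.26282209  0.18314646] [ 1.79976455e+02 -1.52149619e-02 -2.01987224e+01] 5.8 0.058212456373527156
rod_grip [255.6 306.1] 0.92 [ 0.467 -0.232  0.123]
rod_grip [371.6  87.7] 0.78 [ 0.607 -0.369  0.123]
rod_grip [255.3 207.8] 0.74 [ 0.552 -0.263  0.123]
rod_foot [257.1 242.8] 0.95 [ 0.467 -0.234  0.005]
rod_foot [333.6  93.2] 0.93 [ 0.605 -0.371  0.005]
rod_foot [255.2 170.7] 0.8 [ 0.554 -0.263  0.005]
stand_in [257.5 164. ] 0.97 [ 0.561 -0.268  0.005]
[257.84482315 220.29172008]
```

View pics/w4.png

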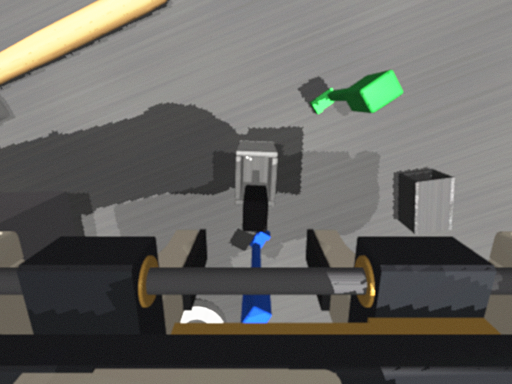

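The black handle sits midway between the fingers at (255,205), aligned with the gripper. I'll descend, grip it and lift it out slightly.

Request:
carry_out:
  deltas:
    - [[0.005,0,0.39,0,0.3],[0.005,0,0.39,0,0.3],[0.005,0,0.39,0,0.3],[0.005,0,0.39,0,0.3],[0.005,0,0.39,0,0.3]]

```text
clock: 6.5
tool_pos: [0.5528, -0.2636, 0.1071]
orientation: [-180.0, -0.2, -20.3]
force: [0.9, 0.0, -0.5]
opening: 0.057
gripper_force: 0.0
```

Request:
carry_out:
  deltas:
    - [[0,0,0,0,-1],[0,0,0,0,-1],[0,0,0,0,-1],[0,0,0,0,-1],[0,0,0,0,-1]]

```text
clock: 7.0
tool_pos: [0.5514, -0.2632, 0.1047]
orientation: [-180.0, -0.0, -20.3]
force: [0.3, 0.2, -0.3]
opening: 0.0225
gripper_force: 0.0
```

Run:
```python
from h import *
o=ctrl.get_obs();print({k:o[k] for k in('clock','tool_pos','orientation','force','moment','opening','gripper_force')})
```

```text
{'clock': 7.0, 'tool_pos': array([ 0.55135726, -0.2631584 ,  0.10465064]), 'orientation': array([-1.79999765e+02, -3.27984495e-03, -2.03430798e+01]), 'force': array([ 0.31795158,  0.18737672, -0.2769797 ]), 'moment': array([-0.02440456, -0.00166922, -0.02045895]), 'opening': 0.02253899721244431, 'gripper_force': 0.0}
```

Request:
carry_out:
  deltas:
    - [[0,0,0,0,-1],[0,0,0,0,-1],[0,0,0,0,-1],[0,0,-0.02,0,-1],[0,0,-0.05,0,-1]]

```text
clock: 7.5
tool_pos: [0.551, -0.2631, 0.1144]
orientation: [180.0, 0.1, -20.3]
force: [-0.8, 0.3, -0.9]
opening: 0.0179
gripper_force: 30.0
```

Request:
carry_out:
  deltas:
    - [[0,0,-0.15,0,-1],[0,0,-0.35,0,-1],[0,0,-0.55,0,-1],[0,0,-0.75,0,-1],[0,0,-0.75,0,-1]]

```text
clock: 8.0
tool_pos: [0.554, -0.2643, 0.2719]
orientation: [-180.0, -0.6, -20.3]
force: [0.1, 0.7, -0.9]
opening: 0.0178
gripper_force: 30.0
```

Run:
```python
from h import *
o=ctrl.get_obs();print({k:o[k] for k in('clock','tool_pos','orientation','force','moment','opening','gripper_force','joint_pos')})
S={n:ctrl.snapshot(n) for n in('scene','top','wrist')}
for nm in('rod_grip','rod_foot'):
    for n in S:
        for r in ctrl.spot_point(S[n],nm)[:4]: print(nm,n,np.round(r['centre'],1),round(r['p'],2))
p=o['tool_pos'];g=p+[0,0,.019]
for n in S: print(n,proj(S[n],g),proj(S[n],g-[0,0,.118]))
a=np.hstack([S['wrist']['color'][100:384,100:420],cv2.resize(S['scene']['color'][180:322,130:290],(320,284))])
cv2.imwrite('pics/l1.png',a[:,:,::-1])
```

```text
{'clock': 8.0, 'tool_pos': array([ 0.55396959, -0.26431205,  0.27188209]), 'orientation': array([-179.98366558,   -0.62342559,  -20.30284939]), 'force': array([ 0.09290062,  0.73043381, -0.87673303]), 'moment': array([ 0.01778094, -0.07730751, -0.03811073]), 'opening': 0.017789217671308786, 'gripper_force': 29.98866766691208, 'joint_pos': array([ -7.21683599,  12.99444571,  -4.00175096,   0.13139449,
       -72.39291138,  76.87499788])}
rod_grip scene [202.8 302.1] 0.83
rod_grip scene [194.1 235.1] 0.8
rod_grip scene [208.6 207.4] 0.72
rod_grip top [338.  193.6] 0.45
rod_grip wrist [337.5  95.3] 0.85
rod_grip wrist [256.7 259.6] 0.78
rod_foot scene [210.8 245.5] 0.9
rod_foot scene [204.7 330.4] 0.66
rod_foot scene [285.4 202.3] 0.56
rod_foot scene [192.3 264.4] 0.55
rod_foot top [330.7 194.4] 0.42
rod_foot wrist [256.2 191.3] 0.67
rod_foot wrist [252.9 152.4] 0.6
rod_foot wrist [313.1  95.7] 0.56
rod_foot wrist [254.9 220.2] 0.47
scene [205.98484513 208.03282504] [210.43317904 245.31990942]
top [363.55585234 149.64552275] [353.10005114 156.57209826]
wrist [256.60054011 263.0214767 ] [256.47502759 193.65626237]
```

View pics/l1.png

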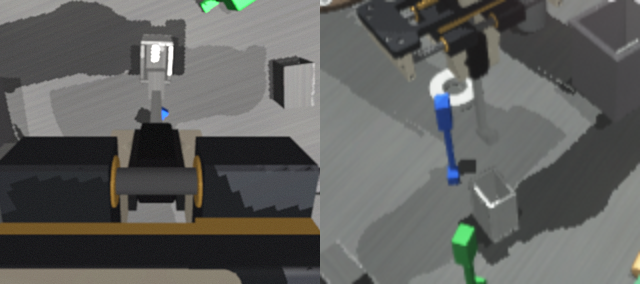

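Request:
carry_out:
  deltas:
    - [[-0.04,-0.12,0,0,-1],[-0.09,-0.26,0,0,-1],[-0.14,-0.41,0,0,-1],[-0.19,-0.56,0,0,-1],[-0.23,-0.69,0,0,-1]]

```text
clock: 8.95
tool_pos: [0.556, -0.1164, 0.2642]
orientation: [180.0, 0.0, -20.3]
force: [-0.0, -0.7, -1.0]
opening: 0.0177
gripper_force: 30.0
```

Request:
carry_out:
  deltas:
    - [[-0.05,-0.16,0,-0.0042,-1],[-0.11,-0.34,0,-0.0042,-1],[-0.17,-0.5,0,-0.0042,-1],[-0.21,-0.63,0,-0.0042,-1],[-0.23,-0.69,0,-0.0042,-1]]

```text
clock: 9.45
tool_pos: [0.561, 0.0297, 0.2642]
orientation: [180.0, 0.0, -18.7]
force: [-0.3, 0.1, -1.2]
opening: 0.0183
gripper_force: 30.0
```

Run:
```python
from h import *
import pickle
o=ctrl.get_obs();print({k:o[k] for k in('clock','tool_pos','orientation','force','moment','opening','gripper_force')})
S={n:ctrl.snapshot(n) for n in('scene','top','wrist')};pickle.dump((S,o),open('p5.pkl','wb'))
Z={'tank':0,'tank_seat':.057,'tank_exit':.057,'basket_bail':.0935,'basket_base':.012}
for nm in ('tank_seat','tank_exit','basket_bail','basket_base','rod_foot'):
    for n in S:
        for r in ctrl.spot_point(S[n],nm)[:2]: print(nm,n,np.round(r['centre'],1),round(r['p'],2),onz(S[n],r['centre'],Z.get(nm,o['tool_pos'][2]-.0997)).round(4))
a=cv2.resize(S['wrist']['color'][60:260,140:390],(750,600),interpolation=cv2.INTER_CUBIC)
cv2.imwrite('pics/w5.png',a[:,:,::-1])
```

```text
{'clock': 9.45, 'tool_pos': array([0.5610013 , 0.02966474, 0.26416783]), 'orientation': array([ 1.79985792e+02,  2.55335869e-02, -1.87241414e+01]), 'force': array([-0.34661571,  0.09596228, -1.16664221]), 'moment': array([-0.09275673, -0.03201708, -0.0308582 ]), 'opening': 0.018342924628262487, 'gripper_force': 29.988650679588318}
tank_seat scene [278.6 210.3] 0.89 [0.5763 0.0206 0.057 ]
tank_seat top [249.1 152.6] 0.56 [0.5896 0.0147 0.057 ]
tank_seat top [231.9 223.6] 0.48 [0.3823 0.0694 0.057 ]
tank_exit scene [279.3 207.1] 0.93 [0.5716 0.0333 0.057 ]
tank_exit scene [277.9 140.2] 0.52 [0.3998 0.3303 0.057 ]
tank_exit top [242.5 159.2] 0.57 [0.5704 0.0346 0.057 ]
tank_exit wrist [256.5 160.2] 0.83 [0.5704 0.025  0.057 ]
basket_bail scene [285.2 201.9] 0.38 [0.5926 0.0269 0.0935]
basket_bail top [247.  149.5] 0.56 [0.5932 0.0196 0.0935]
basket_bail top [248.5 149.7] 0.23 [0.5925 0.0153 0.0935]
basket_bail wrist [259.9 144. ] 0.83 [0.593  0.0135 0.0935]
basket_base scene [344.6 217.9] 0.49 [0.7396 0.137  0.012 ]
basket_base scene [280.2 213. ] 0.32 [0.5653 0.0537 0.012 ]
basket_base top [246.6 155.7] 0.56 [0.587  0.0236 0.012 ]
basket_base wrist [255.5 191.6] 0.57 [0.5193 0.0438 0.012 ]
basket_base wrist [260.5 135.9] 0.56 [0.5921 0.0119 0.012 ]
rod_foot scene [205.8 330.3] 0.91 [ 0.6674 -0.4326  0.1645]
rod_foot scene [195.6 267.9] 0.78 [ 0.5599 -0.3273  0.1645]
rod_foot top [243.7 150. ] 0.75 [0.5808 0.0266 0.1645]
rod_foot top [374.1 147.6] 0.6 [ 0.5779 -0.323   0.1645]
rod_foot wrist [257.2 193.3] 0.55 [0.5612 0.0277 0.1645]
rod_foot wrist [124.5  60.5] 0.48 [0.6998 0.0922 0.1645]
```

View pics/w5.png

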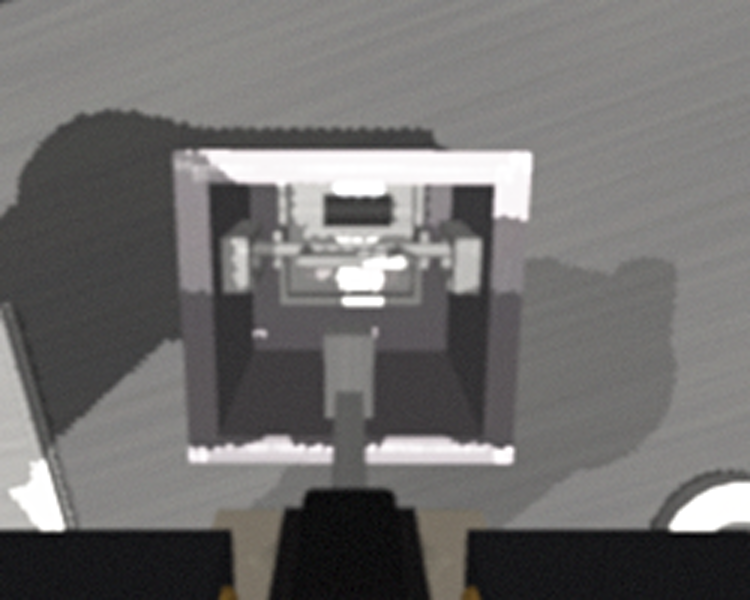

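Run:
```python
from h import *
import pickle
S,o=pickle.load(open('p5.pkl','rb'));s=S['wrist']
p=o['tool_pos'];y=np.radians(-18.75);X=np.array([np.cos(y),np.sin(y)]);Y=np.array([-X[1],X[0]])
fz=p[2]-.0997
def f(n,c,r,z):
    q=onz(s,(140+c/3,60+r/3),z)[:2]-p[:2];print(n,'x %.1f y %.1f'%(1e3*q@X,1e3*q@Y))
for z in(.0935,.096): f('bail',352,260,z); 
f('bail net',(259.9-140)*3,(144-60)*3,.0935)
f('hanger',351,247,.06);f('legL',278,247,.06);f('legR',424,247,.06)
f('hangL',250,247,.06);f('hangR',455,247,.06)
f('rim back out',352,152,.13);f('rim back in',352,183,.13);f('rim front out',352,462,.13);f('rim front in',352,442,.13);f('rim L',178,200,.13);f('rim R',528,200,.13)
f('nose tip',350,335,fz+.015);f('noseL',325,340,fz+.015);f('noseR',374,340,fz+.015)
```

```text
bail x 32.5 y -2.2
bail x 32.9 y -2.2
bail net x 35.5 y -5.0
hanger x 32.8 y -1.9
legL x 32.8 y 27.5
legR x 32.8 y -31.3
hangL x 32.8 y 38.7
hangR x 32.8 y -43.8
rim back out x 71.9 y -2.0
rim back in x 62.4 y -2.0
rim front out x -32.6 y -2.1
rim front in x -25.2 y -2.1
rim L x 57.1 y 53.7
rim R x 57.1 y -58.3
nose tip x 24.4 y -1.3
noseL x 23.0 y 5.7
noseR x 23.0 y -7.9
```

The tank is square in the view. The hook nose is at crop (350,335), about 6 mm short of the bail bar (352,260) and laterally centred. I'll lower it.

Request:
carry_out:
  deltas:
    - [[0,0,0.08,0,-1],[0,0,0.18,0,-1],[0,0,0.26,0,-1],[0,0,0.31,0,-1],[0,0,0.34,0,-1]]

```text
clock: 10.85
tool_pos: [0.5608, 0.0276, 0.1958]
orientation: [180.0, 0.0, -18.8]
force: [-0.3, -0.8, -1.0]
opening: 0.0183
gripper_force: 30.0
```

Request:
carry_out:
  deltas:
    - [[0,0,0.04,0,-1],[0,0,0.08,0,-1],[0,0,0.12,0,-1],[0,0,0.14,0,-1],[0,0,0.14,0,-1]]

```text
clock: 11.35
tool_pos: [0.5607, 0.0275, 0.1679]
orientation: [180.0, 0.0, -18.8]
force: [0.6, 0.3, -1.3]
opening: 0.0179
gripper_force: 30.0
```

Run:
```python
from h import *
import pickle
o=ctrl.get_obs();print({k:o[k] for k in('clock','tool_pos','orientation','force','moment')})
s=ctrl.snapshot('wrist');t=ctrl.snapshot('scene')
a=cv2.resize(s['color'][60:260,140:390],(500,400),interpolation=cv2.INTER_CUBIC)
b=cv2.resize(t['color'][165:245,245:305],(300,400),interpolation=cv2.INTER_CUBIC)
cv2.imwrite('pics/w6.png',np.hstack([a,b])[:,:,::-1])
```

```text
{'clock': 11.35, 'tool_pos': array([0.5607145 , 0.02752427, 0.16791183]), 'orientation': array([ 1.79964270e+02,  4.81877048e-02, -1.88335442e+01]), 'force': array([ 0.6405984 ,  0.31026929, -1.28272259]), 'moment': array([-0.03034723,  0.01612513,  0.00798791])}
```

View pics/w6.png

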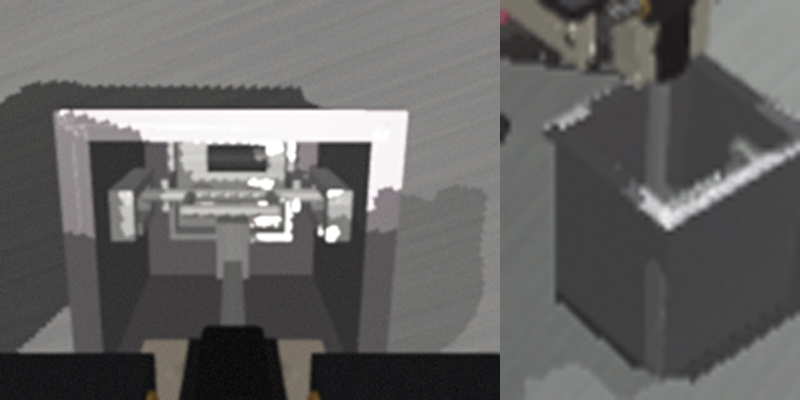

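The hook nose (crop 232,230) is centred on the bail (232,212) and just in front of it. I'll go forward under it.

Request:
carry_out:
  deltas:
    - [[0.02,0,0,0,-1],[0.04,0,0,0,-1],[0.06,0,0,0,-1],[0.085,0,0,0,-1],[0.108,0,0,0,-1]]

```text
clock: 11.95
tool_pos: [0.582, 0.0205, 0.1686]
orientation: [-180.0, -0.0, -18.8]
force: [-0.3, -0.1, -0.8]
opening: 0.0179
gripper_force: 30.0
```

Request:
carry_out:
  deltas:
    - [[0,0,-0.01,0,-1],[0,0,-0.02,0,-1],[0,0,-0.035,0,-1],[0,0,-0.05,0,-1],[0,0,-0.05,0,-1]]

```text
clock: 12.45
tool_pos: [0.5817, 0.0208, 0.1793]
orientation: [-180.0, -0.1, -18.8]
force: [0.1, 0.4, -0.2]
opening: 0.0181
gripper_force: 30.0
```

Run:
```python
from h import *
o=ctrl.get_obs();print({k:o[k] for k in('clock','tool_pos','orientation','force','moment')})
s=ctrl.snapshot('wrist');t=ctrl.snapshot('scene')
a=cv2.resize(s['color'][60:260,140:390],(500,400),interpolation=cv2.INTER_CUBIC)
b=cv2.resize(t['color'][165:245,245:305],(300,400),interpolation=cv2.INTER_CUBIC)
cv2.imwrite('pics/w7.png',np.hstack([a,b])[:,:,::-1])
```

```text
{'clock': 12.45, 'tool_pos': array([0.58171498, 0.02078284, 0.17931861]), 'orientation': array([-1.79963749e+02, -5.31968102e-02, -1.88188445e+01]), 'force': array([ 0.06813797,  0.35115388, -0.20375675]), 'moment': array([-0.06347665,  0.00526117, -0.0230739 ])}
```

Request:
carry_out:
  deltas:
    - [[0,0,-0.01,0,-1],[0,0,-0.02,0,-1],[0,0,-0.03,0,-1],[0,0,-0.04,0,-1],[0,0,-0.05,0,-1]]

```text
clock: 13.05
tool_pos: [0.5812, 0.0206, 0.1883]
orientation: [180.0, 0.0, -18.8]
force: [0.0, -0.2, -3.5]
opening: 0.018
gripper_force: 30.0
```

```bash
cat > o.py <<'E'
from h import *
o=ctrl.get_obs();t=[]
f=[]
for k in range(3):
    ctrl.snapshot('wrist');o=ctrl.get_obs();f.append(o['force'])
print(round(o['clock'],2),o['tool_pos'].round(4),o['orientation'].round(2),'F',np.mean(f,0).round(2),'M',o['moment'].round(3),'tau',o['tau'].round(2))
E
python3 o.py
```

```text
13.2 [0.5814 0.0207 0.1885] [-1.800e+02  1.000e-02 -1.883e+01] F [-0.59  0.02 -3.26] M [ 0.007  0.07  -0.045] tau [ -0.   -48.86  29.17   7.16   0.06  -0.  ]
```

Request:
carry_out:
  deltas:
    - [[0,0,-0.006,0,-1],[0,0,-0.012,0,-1],[0,0,-0.018,0,-1],[0,0,-0.024,0,-1],[0,0,-0.024,0,-1]]

```text
clock: 13.7
tool_pos: [0.5816, 0.0207, 0.1936]
orientation: [-180.0, -0.0, -18.8]
force: [0.2, -0.3, -4.0]
opening: 0.0181
gripper_force: 30.0
```

Request:
carry_out:
  deltas:
    - [[0,0,-0.003,0,-1],[0,0,-0.006,0,-1],[0,0,-0.009,0,-1],[0,0,-0.009,0,-1],[0,0,-0.009,0,-1]]

```text
clock: 14.2
tool_pos: [0.5815, 0.0206, 0.1952]
orientation: [180.0, 0.0, -18.8]
force: [-0.9, 0.5, -3.4]
opening: 0.0181
gripper_force: 30.0
```

Request:
carry_out:
  deltas:
    - [[0,0,-0.003,0,-1],[0,0,-0.006,0,-1],[0,0,-0.009,0,-1],[0,0,-0.01,0,-1],[0,0,-0.01,0,-1]]

```text
clock: 14.7
tool_pos: [0.5815, 0.0206, 0.1972]
orientation: [-180.0, -0.0, -18.8]
force: [0.7, 0.4, -3.3]
opening: 0.0177
gripper_force: 30.0
```

Request:
carry_out:
  deltas:
    - [[0,0,-0.003,0,-1],[0,0,-0.006,0,-1],[0,0,-0.009,0,-1],[0,0,-0.01,0,-1],[0,0,-0.01,0,-1]]

```text
clock: 15.2
tool_pos: [0.5815, 0.0207, 0.1992]
orientation: [-180.0, -0.0, -18.8]
force: [1.1, -0.6, -4.3]
opening: 0.0177
gripper_force: 30.0
```

Request:
carry_out:
  deltas:
    - [[0,0,-0.003,0,-1],[0,0,-0.006,0,-1],[0,0,-0.009,0,-1],[0,0,-0.01,0,-1],[0,0,-0.01,0,-1]]

```text
clock: 15.7
tool_pos: [0.5815, 0.0206, 0.2012]
orientation: [-180.0, -0.0, -18.8]
force: [-0.5, 0.5, -3.6]
opening: 0.0179
gripper_force: 30.0
```

Request:
carry_out:
  deltas:
    - [[0,0,-0.003,0,-1],[0,0,-0.006,0,-1],[0,0,-0.009,0,-1],[0,0,-0.01,0,-1],[0,0,-0.01,0,-1]]

```text
clock: 16.2
tool_pos: [0.5815, 0.0207, 0.2032]
orientation: [-180.0, -0.0, -18.8]
force: [-0.1, -1.2, -3.6]
opening: 0.018
gripper_force: 30.0
```

Request:
carry_out:
  deltas:
    - [[0,0,-0.003,0,-1],[0,0,-0.006,0,-1],[0,0,-0.009,0,-1],[0,0,-0.01,0,-1],[0,0,-0.01,0,-1]]

```text
clock: 16.7
tool_pos: [0.5815, 0.0206, 0.2052]
orientation: [180.0, -0.0, -18.8]
force: [0.1, 0.1, -3.5]
opening: 0.0178
gripper_force: 30.0
```

Request:
carry_out:
  deltas:
    - [[0,0,-0.003,0,-1],[0,0,-0.006,0,-1],[0,0,-0.009,0,-1],[0,0,-0.01,0,-1],[0,0,-0.01,0,-1]]

```text
clock: 17.2
tool_pos: [0.5815, 0.0206, 0.2072]
orientation: [-180.0, -0.0, -18.8]
force: [0.4, -0.8, -3.7]
opening: 0.0178
gripper_force: 30.0
```

Request:
carry_out:
  deltas:
    - [[0,0,-0.003,0,-1],[0,0,-0.006,0,-1],[0,0,-0.009,0,-1],[0,0,-0.01,0,-1],[0,0,-0.01,0,-1]]

```text
clock: 17.7
tool_pos: [0.5815, 0.0206, 0.2092]
orientation: [-180.0, -0.0, -18.8]
force: [-0.3, -0.7, -3.7]
opening: 0.0177
gripper_force: 30.0
```

Request:
carry_out:
  deltas:
    - [[0,0,-0.003,0,-1],[0,0,-0.006,0,-1],[0,0,-0.009,0,-1],[0,0,-0.01,0,-1],[0,0,-0.01,0,-1]]

```text
clock: 18.2
tool_pos: [0.5815, 0.0206, 0.2112]
orientation: [-180.0, -0.0, -18.8]
force: [-0.9, 0.1, -3.1]
opening: 0.0176
gripper_force: 30.0
```

Request:
carry_out:
  deltas:
    - [[0,0,-0.003,0,-1],[0,0,-0.006,0,-1],[0,0,-0.009,0,-1],[0,0,-0.01,0,-1],[0,0,-0.01,0,-1]]

```text
clock: 18.7
tool_pos: [0.5815, 0.0207, 0.2132]
orientation: [-180.0, -0.0, -18.8]
force: [-0.4, 0.3, -3.9]
opening: 0.0179
gripper_force: 30.0
```

Request:
carry_out:
  deltas:
    - [[0,0,-0.003,0,-1],[0,0,-0.006,0,-1],[0,0,-0.009,0,-1],[0,0,-0.01,0,-1],[0,0,-0.01,0,-1]]

```text
clock: 19.2
tool_pos: [0.5814, 0.0206, 0.2151]
orientation: [180.0, 0.0, -18.8]
force: [-0.6, 0.2, -3.8]
opening: 0.0181
gripper_force: 30.0
```

Request:
carry_out:
  deltas:
    - [[0,0,-0.003,0,-1],[0,0,-0.006,0,-1],[0,0,-0.008,0,-1],[0,0,-0.008,0,-1],[0,0,-0.008,0,-1]]

```text
clock: 19.7
tool_pos: [0.5809, 0.0207, 0.2158]
orientation: [180.0, 0.1, -18.8]
force: [1.5, -0.2, -13.5]
opening: 0.0178
gripper_force: 30.0
```

The bar has met the stops: the force jumped to -13.5 N. I'll ease back.

Request:
carry_out:
  deltas:
    - [[0,0,0.007,0,-1],[0,0,0.0145,0,-1],[0,0,0.0145,0,-1],[0,0,0.0145,0,-1],[0,0,0.0145,0,-1]]

```text
clock: 20.2
tool_pos: [0.5819, 0.0207, 0.2146]
orientation: [-180.0, -0.1, -18.8]
force: [-0.3, -0.0, -3.9]
opening: 0.0177
gripper_force: 30.0
```

```bash
python3 o.py
```

```text
20.35 [0.5816 0.0206 0.2142] [-1.7999e+02 -3.0000e-02 -1.8830e+01] F [ 0.19  0.03 -4.32] M [0.027 0.035 0.054] tau [ -0.   -47.98  29.94   7.35   0.12  -0.  ]
```

Request:
carry_out:
  deltas:
    - [[-0.005,0,0.002,0,-1],[-0.015,0,0.002,0,-1],[-0.025,0,0.002,0,-1],[-0.035,0,0.002,0,-1],[-0.045,0,0.002,0,-1]]

```text
clock: 20.85
tool_pos: [0.5728, 0.0236, 0.2135]
orientation: [-180.0, -0.0, -18.8]
force: [0.0, -0.4, -3.1]
opening: 0.018
gripper_force: 30.0
```

Request:
carry_out:
  deltas:
    - [[-0.01,0,0,0,-1],[-0.02,0,0,0,-1],[-0.035,0,0,0,-1],[-0.045,0,0,0,-1],[-0.055,0,0,0,-1]]

```text
clock: 21.35
tool_pos: [0.5623, 0.0272, 0.2135]
orientation: [180.0, 0.0, -18.8]
force: [-0.9, -0.6, -3.6]
opening: 0.0176
gripper_force: 30.0
```

```bash
python3 o.py
python3 - <<'E'
from h import *
o=ctrl.get_obs();p=o['tool_pos'];y=np.radians(-18.8);X=np.array([np.cos(y),np.sin(y)]);Y=np.array([-X[1],X[0]])
s=ctrl.snapshot('wrist');t=ctrl.snapshot('top')
zb=p[2]-.0997+.006+.0025
for n,q in(('w',s),('t',t)):
  for nm,z in(('basket_bail',zb),('basket_base',zb-.0815)):
    for r in ctrl.spot_point(q,nm)[:2]:
        d=onz(q,r['centre'],z)[:2]-p[:2];print(n,nm,round(r['p'],2),'rel rod x %.1f y %.1f mm'%(1e3*d@X,1e3*d@Y))
E
```

```text
21.5 [0.5625 0.0272 0.2135] [-180.     -0.    -18.82] F [ 0.44 -0.45 -3.44] M [0.028 0.029 0.003] tau [ 4.000e-02 -4.538e+01  2.964e+01  7.270e+00  1.000e-01 -2.000e-02]
w basket_bail 0.78 rel rod x 11.0 y -3.0 mm
w basket_base 0.78 rel rod x 11.8 y -1.4 mm
w basket_base 0.48 rel rod x -79.1 y 208.3 mm
t basket_bail 0.55 rel rod x -104.2 y 195.1 mm
t basket_bail 0.39 rel rod x 14.8 y 1.2 mm
t basket_base 0.4 rel rod x 6.7 y 5.8 mm
t basket_base 0.27 rel rod x -122.4 y -192.6 mm
```

Request:
carry_out:
  deltas:
    - [[0,0,-0.01,0,-1],[0,0,-0.025,0,-1],[0,0,-0.04,0,-1],[0,0,-0.055,0,-1],[0,0,-0.07,0,-1]]

```text
clock: 22.3
tool_pos: [0.5626, 0.0271, 0.2278]
orientation: [-180.0, -0.0, -18.8]
force: [-0.4, -0.9, -4.3]
opening: 0.0177
gripper_force: 30.0
```

Request:
carry_out:
  deltas:
    - [[0,0,-0.03,0,-1],[0,0,-0.065,0,-1],[0,0,-0.1,0,-1],[0,0,-0.135,0,-1],[0,0,-0.17,0,-1]]

```text
clock: 22.8
tool_pos: [0.5626, 0.0271, 0.2622]
orientation: [-180.0, -0.0, -18.8]
force: [0.3, 0.7, -3.8]
opening: 0.0178
gripper_force: 30.0
```

Request:
carry_out:
  deltas:
    - [[0,0,-0.04,0,-1],[0,0,-0.08,0,-1],[0,0,-0.12,0,-1],[0,0,-0.16,0,-1],[0,0,-0.2,0,-1]]

```text
clock: 23.3
tool_pos: [0.5625, 0.0271, 0.3022]
orientation: [-180.0, -0.0, -18.8]
force: [-0.6, 0.3, -2.4]
opening: 0.018
gripper_force: 30.0
```

Request:
carry_out:
  deltas:
    - [[0,0,-0.04,0,-1],[0,0,-0.08,0,-1],[0,0,-0.12,0,-1],[0,0,-0.15,0,-1],[0,0,-0.16,0,-1]]

```text
clock: 23.8
tool_pos: [0.5628, 0.0271, 0.3344]
orientation: [-180.0, -0.1, -18.8]
force: [0.2, -0.4, -3.2]
opening: 0.0178
gripper_force: 30.0
```

```bash
python3 o.py
python3 - <<'E'
from h import *
o=ctrl.get_obs();p=o['tool_pos'];y=np.radians(-18.8);X=np.array([np.cos(y),np.sin(y)]);Y=np.array([-X[1],X[0]])
S={n:ctrl.snapshot(n) for n in('wrist','top','scene')}
zb=p[2]-.0997+.006+.0025
for n in S:
  for nm,z in(('basket_bail',zb),('basket_base',zb-.0815),('tray_in',.005)):
    for r in ctrl.spot_point(S[n],nm)[:2]:
        q=onz(S[n],r['centre'],z);d=q[:2]-p[:2];print(n,nm,round(r['p'],2),q.round(4),'rel x %.1f y %.1f'%(1e3*d@X,1e3*d@Y))
E
```

```text
23.95 [0.5624 0.0272 0.3333] [ 1.800e+02  2.000e-02 -1.883e+01] F [ 0.38  0.26 -2.99] M [0.046 0.072 0.008] tau [-1.000e-02 -4.316e+01  3.274e+01  8.040e+00  8.000e-02 -0.000e+00]
wrist basket_bail 0.66 [0.5741 0.0207 0.2421] rel x 13.1 y -2.3
wrist basket_base 0.82 [0.5758 0.0228 0.1606] rel x 14.0 y 0.2
wrist tray_in 0.61 [0.5417 0.2737 0.005 ] rel x -99.1 y 226.7
top basket_bail 0.4 [0.571  0.0311 0.2421] rel x 6.8 y 6.5
top basket_bail 0.26 [0.542  0.0221 0.2421] rel x -17.7 y -11.4
top basket_base 0.6 [0.5658 0.0273 0.1606] rel x 3.1 y 1.2
top tray_in 0.85 [0.5328 0.2827 0.005 ] rel x -110.4 y 232.3
scene basket_bail 0.7 [0.5774 0.031  0.2421] rel x 12.9 y 8.5
scene basket_base 0.88 [0.5701 0.026  0.1606] rel x 7.6 y 1.4
scene tray_in 0.94 [0.2749 0.2733 0.005 ] rel x -351.5 y 140.3
scene tray_in 0.71 [0.5398 0.2965 0.005 ] rel x -108.3 y 247.7
```

Request:
carry_out:
  deltas:
    - [[-0.01,-0.02,0,0,-1],[-0.03,-0.06,0,0,-1],[-0.06,-0.12,0,0,-1],[-0.1,-0.2,0,0,-1],[-0.14,-0.29,0,0,-1]]

```text
clock: 25.05
tool_pos: [0.5544, 0.0924, 0.3336]
orientation: [-180.0, -0.0, -18.8]
force: [0.3, 0.2, -2.6]
opening: 0.0175
gripper_force: 30.0
```

Request:
carry_out:
  deltas:
    - [[-0.044,-0.09,0,0,-1],[-0.088,-0.18,0,0,-1],[-0.132,-0.27,0,0,-1],[-0.176,-0.36,0,0,-1],[-0.22,-0.45,0,0,-1]]

```text
clock: 25.55
tool_pos: [0.5416, 0.1923, 0.3335]
orientation: [-180.0, 0.0, -18.8]
force: [0.3, 0.3, -4.1]
opening: 0.0181
gripper_force: 30.0
```

Request:
carry_out:
  deltas:
    - [[-0.041,-0.085,0,0,-1],[-0.077,-0.16,0,0,-1],[-0.109,-0.225,0,0,-1],[-0.135,-0.28,0,0,-1],[-0.157,-0.325,0,0,-1]]

```text
clock: 26.05
tool_pos: [0.5333, 0.2631, 0.3334]
orientation: [180.0, 0.0, -18.8]
force: [0.5, -0.7, -3.3]
opening: 0.0181
gripper_force: 30.0
```

Request:
carry_out:
  deltas:
    - [[-0.017,-0.035,0,0,-1],[-0.029,-0.06,0,0,-1],[-0.036,-0.075,0,0,-1],[-0.04,-0.083,0,0,-1],[-0.04,-0.083,0,0,-1]]

```text
clock: 26.55
tool_pos: [0.5312, 0.2803, 0.3335]
orientation: [180.0, 0.0, -18.8]
force: [-0.4, 0.6, -3.7]
opening: 0.0183
gripper_force: 30.0
```

```bash
python3 o.py
python3 - <<'E'
from h import *
o=ctrl.get_obs();p=o['tool_pos'];y=np.radians(-18.8);X=np.array([np.cos(y),np.sin(y)]);Y=np.array([-X[1],X[0]])
S={n:ctrl.snapshot(n) for n in('wrist','top','scene')}
zb=p[2]-.0997+.006+.0025
for n in S:
  for nm,z in(('basket_bail',zb),('basket_base',zb-.0815),('tray_in',.005)):
    for r in ctrl.spot_point(S[n],nm)[:2]:
        q=onz(S[n],r['centre'],z);d=q[:2]-p[:2];print(n,nm,round(r['p'],2),q.round(4),'rel x %.1f y %.1f'%(1e3*d@X,1e3*d@Y))
E
```

```text
26.7 [0.5313 0.2801 0.3335] [-180.     -0.    -18.85] F [ 0.42 -0.13 -3.83] M [ 0.036  0.007 -0.045] tau [  0.09 -48.06  32.42   7.98   0.09  -0.  ]
wrist basket_bail 0.69 [0.542  0.2754 0.2423] rel x 11.6 y -0.9
wrist basket_bail 0.62 [0.5859 0.1244 0.2423] rel x 101.9 y -129.7
wrist basket_base 0.59 [0.5415 0.2745 0.1608] rel x 11.5 y -2.0
wrist basket_base 0.32 [0.4546 0.1371 0.1608] rel x -26.5 y -160.1
wrist tray_in 0.59 [0.5455 0.2779 0.005 ] rel x 14.2 y 2.6
top basket_bail 0.74 [ 0.5363 -0.2256  0.2423] rel x 167.7 y -477.1
top basket_bail 0.41 [0.5408 0.2792 0.2423] rel x 9.3 y 2.3
top basket_base 0.4 [0.5427 0.277  0.1608] rel x 11.8 y 0.8
top tray_in 0.98 [0.538  0.2829 0.005 ] rel x 5.5 y 4.9
top tray_in 0.77 [0.285  0.2575 0.005 ] rel x -225.9 y -100.7
scene basket_bail 0.61 [0.5458 0.2806 0.2423] rel x 13.6 y 5.1
scene basket_base 0.92 [0.5352 0.2816 0.1608] rel x 3.2 y 2.7
scene tray_in 0.82 [0.2818 0.2636 0.005 ] rel x -230.9 y -96.0
```

Request:
carry_out:
  deltas:
    - [[0,0,0.03,0,-1],[0,0,0.09,0,-1],[0,0,0.17,0,-1],[0,0,0.26,0,-1],[0,0,0.35,0,-1]]

```text
clock: 27.8
tool_pos: [0.5308, 0.2801, 0.2616]
orientation: [180.0, 0.0, -18.8]
force: [-0.5, -0.1, -4.1]
opening: 0.018
gripper_force: 30.0
```

Request:
carry_out:
  deltas:
    - [[0,0,0.09,0,-1],[0,0,0.17,0,-1],[0,0,0.24,0,-1],[0,0,0.29,0,-1],[0,0,0.32,0,-1]]

```text
clock: 28.3
tool_pos: [0.5309, 0.2801, 0.1982]
orientation: [179.9, 0.0, -18.8]
force: [-0.0, -0.5, -3.5]
opening: 0.0176
gripper_force: 30.0
```

Request:
carry_out:
  deltas:
    - [[0,0,0.02,0,-1],[0,0,0.04,0,-1],[0,0,0.05,0,-1],[0,0,0.06,0,-1],[0,0,0.07,0,-1]]

```text
clock: 28.8
tool_pos: [0.5314, 0.2805, 0.1857]
orientation: [-180.0, -0.0, -18.8]
force: [0.4, 0.4, -4.1]
opening: 0.0176
gripper_force: 30.0
```

Request:
carry_out:
  deltas:
    - [[0,0,0.01,0,-1],[0,0,0.02,0,-1],[0,0,0.03,0,-1],[0,0,0.04,0,-1],[0,0,0.05,0,-1]]

```text
clock: 29.3
tool_pos: [0.5315, 0.2805, 0.1756]
orientation: [-180.0, -0.0, -18.8]
force: [0.0, 0.0, -1.1]
opening: 0.0176
gripper_force: 30.0
```

```bash
python3 o.py
```

```text
29.45 [0.5314 0.2804 0.1756] [-1.7999e+02 -2.0000e-02 -1.8820e+01] F [ 0.11  0.44 -0.93] M [ 0.015  0.031 -0.029] tau [  0.   -50.2   27.7    6.66   0.1   -0.  ]
```

Request:
carry_out:
  deltas:
    - [[0,0,0.015,0,-1],[0,0,0.03,0,-1],[0,0,0.045,0,-1],[0,0,0.06,0,-1],[0,0,0.065,0,-1]]

```text
clock: 29.95
tool_pos: [0.531, 0.2802, 0.1619]
orientation: [180.0, 0.0, -18.8]
force: [0.5, 0.2, -0.8]
opening: 0.0176
gripper_force: 30.0
```

```bash
python3 o.py
```

```text
30.1 [0.5312 0.2804 0.1624] [179.99   0.   -18.83] F [ 0.01 -0.02 -1.36] M [-0.028 -0.007 -0.007] tau [ -0.   -50.65  27.24   6.55   0.08  -0.  ]
```

Request:
carry_out:
  deltas:
    - [[-0.01,0,0,0,-1],[-0.03,0,0,0,-1],[-0.05,0,0,0,-1],[-0.07,0,0,0,-1],[-0.09,0,0,0,-1]]

```text
clock: 30.6
tool_pos: [0.5138, 0.2864, 0.1626]
orientation: [-180.0, -0.0, -18.8]
force: [0.4, 0.7, -1.0]
opening: 0.0175
gripper_force: 30.0
```

```bash
python3 o.py
```

```text
30.75 [0.5139 0.2864 0.1626] [-1.7999e+02 -1.0000e-02 -1.8800e+01] F [-0.4  -0.49 -1.34] M [-0.033 -0.027 -0.022] tau [  0.15 -49.29  27.11   6.51   0.06  -0.05]
```

Request:
carry_out:
  deltas:
    - [[-0.03,0,0,0,-1],[-0.06,0,0,0,-1],[-0.09,0,0,0,-1],[-0.12,0,0,0,-1],[-0.13,0,0,0,-1]]

```text
clock: 31.25
tool_pos: [0.4889, 0.2948, 0.1625]
orientation: [-180.0, 0.0, -18.8]
force: [0.4, -0.1, -1.4]
opening: 0.0179
gripper_force: 30.0
```

Request:
carry_out:
  deltas:
    - [[0,0,-0.05,0,-1],[0,0,-0.15,0,-1],[0,0,-0.3,0,-1],[0,0,-0.45,0,-1],[0,0,-0.55,0,-1]]

```text
clock: 31.75
tool_pos: [0.4904, 0.2949, 0.2758]
orientation: [-179.8, -0.1, -18.8]
force: [0.5, 0.4, -1.4]
opening: 0.0181
gripper_force: 30.0
```

```bash
python3 o.py
python3 - <<'E'
from h import *
o=ctrl.get_obs();p=o['tool_pos']
S={n:ctrl.snapshot(n) for n in('wrist','top','scene')}
P={}
for n in S:
  for nm,z in(('basket_bail',.0865),('basket_base',.005),('tray_in',.005),('stand_in',.005),('rod_foot',p[2]-.0997)):
    for r in ctrl.spot_point(S[n],nm)[:2]:
        q=onz(S[n],r['centre'],z);print(n,nm,round(r['p'],2),q.round(4))
E
```

```text
31.9 [0.4903 0.2951 0.2747] [-1.798e+02 -9.000e-02 -1.883e+01] F [ 0.8   0.12 -0.15] M [-0.008  0.057  0.003] tau [-1.000e-02 -4.503e+01  3.169e+01  7.700e+00 -1.400e-01  0.000e+00]
wrist basket_bail 0.63 [0.5448 0.2743 0.0865]
wrist basket_base 0.65 [0.5443 0.2764 0.005 ]
wrist rod_foot 0.67 [0.4916 0.2934 0.175 ]
top basket_bail 0.82 [0.5426 0.2828 0.0865]
top basket_bail 0.39 [ 0.4524 -0.4013  0.0865]
top basket_base 0.76 [0.5371 0.2811 0.005 ]
top basket_base 0.32 [ 0.7472 -0.1311  0.005 ]
top tray_in 0.89 [0.283 0.266 0.005]
top tray_in 0.83 [0.54   0.2764 0.005 ]
top stand_in 0.62 [ 0.5633 -0.2719  0.005 ]
top rod_foot 0.73 [ 0.5783 -0.3143  0.175 ]
top rod_foot 0.39 [0.4916 0.294  0.175 ]
scene basket_bail 0.88 [0.5417 0.2907 0.0865]
scene basket_bail 0.72 [0.585  0.0092 0.0865]
scene basket_base 0.82 [0.5453 0.2767 0.005 ]
scene basket_base 0.68 [0.5366 0.3076 0.005 ]
scene tray_in 0.85 [0.5492 0.2766 0.005 ]
scene tray_in 0.63 [0.2819 0.2673 0.005 ]
scene stand_in 0.98 [ 0.5599 -0.2688  0.005 ]
scene rod_foot 0.88 [ 0.6765 -0.4385  0.175 ]
scene rod_foot 0.57 [0.4954 0.2987 0.175 ]
```

Request:
carry_out:
  deltas:
    - [[0.05,0.1,0,0,-1],[0.12,0.26,0,0,-1],[0.2,0.43,0,0,-1],[0.28,0.6,0,0,-1],[0.36,0.78,0,0,-1]]

```text
clock: 33.3
tool_pos: [0.5074, 0.1225, 0.2726]
orientation: [-180.0, -0.0, -18.8]
force: [1.1, -0.7, -0.4]
opening: 0.0181
gripper_force: 30.0
```

Request:
carry_out:
  deltas:
    - [[0.08,0.17,0,0,-1],[0.16,0.34,0,0,-1],[0.24,0.51,0,0,-1],[0.31,0.68,0,0,-1],[0.38,0.82,0,0,-1]]

```text
clock: 33.8
tool_pos: [0.5262, -0.0579, 0.2728]
orientation: [-180.0, -0.0, -18.9]
force: [0.5, -0.0, -1.7]
opening: 0.0178
gripper_force: 30.0
```

Request:
carry_out:
  deltas:
    - [[0.08,0.17,0,0.0042,-1],[0.15,0.32,0,0.0042,-1],[0.22,0.48,0,0.0042,-1],[0.29,0.63,0,0.0042,-1],[0.34,0.74,0,0.0042,-1]]

```text
clock: 34.3
tool_pos: [0.5429, -0.22, 0.2724]
orientation: [180.0, 0.0, -20.4]
force: [0.1, -0.6, -0.8]
opening: 0.0177
gripper_force: 30.0
```

```bash
python3 o.py
```

```text
34.45 [ 0.5428 -0.2195  0.272 ] [ 1.7998e+02  4.0000e-02 -2.0480e+01] F [ 0.47  0.   -0.92] M [ 0.054  0.014 -0.031] tau [ -1.01 -45.27  30.69   7.41   0.1    0.24]
```

Request:
carry_out:
  deltas:
    - [[0.03,0.05,0,0,-1],[0.06,0.1,0,0,-1],[0.09,0.15,0,0,-1],[0.1165,0.19,0,0,-1],[0.1165,0.19,0,0,-1]]

```text
clock: 34.95
tool_pos: [0.5518, -0.2629, 0.2721]
orientation: [180.0, 0.0, -20.4]
force: [-0.1, -0.2, -0.6]
opening: 0.0177
gripper_force: 30.0
```

```bash
python3 o.py
python3 - <<'E'
from h import *
o=ctrl.get_obs();p=o['tool_pos'];y=np.radians(-20.4);X=np.array([np.cos(y),np.sin(y)]);Y=np.array([-X[1],X[0]])
s=ctrl.snapshot('wrist')
for nm,z in(('stand_in',.005),('rod_foot',p[2]-.0997)):
    for r in ctrl.spot_point(s,nm)[:3]:
        q=onz(s,r['centre'],z);d=(q[:2]-p[:2])*1e3;print(nm,round(r['p'],2),q.round(4),'rel %.1f %.1f'%(d@X,d@Y))
E
```

```text
35.1 [ 0.5515 -0.2618  0.2723] [-1.800e+02  1.000e-02 -2.035e+01] F [-0.23  0.57 -1.43] M [-0.061  0.005 -0.006] tau [-2.900e-01 -4.892e+01  3.052e+01  7.260e+00  9.000e-02  1.000e-02]
stand_in 0.83 [ 0.5619 -0.2671  0.005 ] rel 11.6 -1.4
rod_foot 0.87 [ 0.5554 -0.262   0.1726] rel 3.7 1.1
rod_foot 0.56 [ 0.6142 -0.3355  0.1726] rel 84.4 -47.3
rod_foot 0.52 [ 0.5318 -0.2558  0.1726] rel -20.5 -1.3
```

Request:
carry_out:
  deltas:
    - [[0.005,0.005,0.06,0,-1],[0.005,0.005,0.14,0,-1],[0.005,0.005,0.22,0,-1],[0.005,0.005,0.3,0,-1],[0.005,0.005,0.36,0,-1]]

```text
clock: 35.75
tool_pos: [0.5515, -0.2628, 0.1986]
orientation: [180.0, 0.1, -20.3]
force: [-0.0, 0.2, -1.0]
opening: 0.0181
gripper_force: 30.0
```

```bash
python3 o.py
```

```text
35.9 [ 0.5517 -0.263   0.1995] [ 1.7998e+02  1.0000e-01 -2.0330e+01] F [-0.5  -0.11 -2.35] M [ 0.006  0.009 -0.017] tau [ 1.000e-02 -5.006e+01  2.770e+01  6.550e+00  2.300e-01  0.000e+00]
```

Request:
carry_out:
  deltas:
    - [[0,0,0.06,0,-1],[0,0,0.13,0,-1],[0,0,0.2,0,-1],[0,0,0.27,0,-1],[0,0,0.32,0,-1]]

```text
clock: 36.4
tool_pos: [0.5516, -0.263, 0.1346]
orientation: [180.0, 0.1, -20.4]
force: [-0.3, -0.2, -1.9]
opening: 0.0178
gripper_force: 30.0
```

Request:
carry_out:
  deltas:
    - [[0,0,0.04,0,-1],[0,0,0.08,0,-1],[0,0,0.11,0,-1],[0,0,0.13,0,-1],[0,0,0.14,0,-1]]

```text
clock: 36.9
tool_pos: [0.5522, -0.2631, 0.1082]
orientation: [180.0, 0.0, -20.3]
force: [0.7, 0.5, -0.2]
opening: 0.0178
gripper_force: 30.0
```

```bash
python3 o.py
```

```text
37.05 [ 0.5523 -0.2632  0.1087] [ 1.800e+02 -2.000e-02 -2.034e+01] F [-0.06 -0.24 -1.2 ] M [-0.058 -0.017  0.031] tau [ -0.   -53.98  25.35   6.02   0.11  -0.  ]
```

Next I'll go down to contact with the stand floor.

Request:
carry_out:
  deltas:
    - [[0,0,0.004,0,-1],[0,0,0.008,0,-1],[0,0,0.012,0,-1],[0,0,0.016,0,-1],[0,0,0.018,0,-1]]

```text
clock: 37.55
tool_pos: [0.5522, -0.2631, 0.1048]
orientation: [180.0, 0.0, -20.3]
force: [0.0, -0.5, -0.7]
opening: 0.0181
gripper_force: 30.0
```

```bash
python3 o.py
```

```text
37.7 [ 0.5522 -0.2631  0.1048] [180.     0.   -20.34] F [-0.47 -0.06 -1.45] M [0.023 0.003 0.023] tau [ -0.   -54.48  25.36   6.03   0.09  -0.  ]
```

Request:
carry_out:
  deltas:
    - [[0,0,0.002,0,-1],[0,0,0.004,0,-1],[0,0,0.005,0,-1],[0,0,0.005,0,-1],[0,0,0.005,0,-1]]

```text
clock: 38.2
tool_pos: [0.5523, -0.2632, 0.1046]
orientation: [180.0, -0.0, -20.3]
force: [-2.2, 1.6, 5.1]
opening: 0.018
gripper_force: 30.0
```

Request:
carry_out:
  deltas:
    - [[0,0,-0.002,0,-1],[0,0,-0.004,0,-1],[0,0,-0.004,0,-0.4],[0,0,-0.004,0,0],[0,0,-0.004,0,0.3]]

```text
clock: 38.7
tool_pos: [0.5522, -0.2631, 0.1046]
orientation: [180.0, 0.0, -20.3]
force: [-0.1, -0.7, -0.0]
opening: 0.0367
gripper_force: 0.0
```

Request:
carry_out:
  deltas:
    - [[0,0,0,0,0.3],[0,0,0,0,0.3],[0,0,0,0,0.3],[0,0,0,0,0.3],[0,0,0,0,0.3]]

```text
clock: 39.2
tool_pos: [0.5522, -0.2631, 0.1047]
orientation: [-180.0, -0.0, -20.3]
force: [0.3, -0.4, 0.4]
opening: 0.0568
gripper_force: 0.0
```

Request:
carry_out:
  deltas:
    - [[0,0,-0.05,0,0.3],[0,0,-0.15,0,0.3],[0,0,-0.3,0,0.3],[0,0,-0.5,0,0.3],[0,0,-0.7,0,0.3]]

```text
clock: 39.7
tool_pos: [0.5518, -0.2631, 0.2468]
orientation: [180.0, 0.0, -20.3]
force: [1.3, 0.0, 0.3]
opening: 0.0568
gripper_force: 0.0
```

```bash
python3 o.py
python3 - <<'E'
from h import *
S={n:ctrl.snapshot(n) for n in('wrist','top','scene')}
for n in S:
  for nm,z in(('rod_grip',.123),('rod_foot',.005),('stand_in',.005),('basket_base',.005),('basket_bail',.0865),('tray_in',.005)):
    for r in ctrl.spot_point(S[n],nm)[:3]:
        q=onz(S[n],r['centre'],z);print(n,nm,round(r['p'],2),q[:2].round(4))
E
```

```text
39.85 [ 0.5538 -0.2636  0.249 ] [-179.95   -0.41  -20.33] F [ 1.24 -0.37  2.35] M [0.065 0.073 0.025] tau [-3.000e-02 -5.111e+01  3.128e+01  7.480e+00 -2.200e-01 -0.000e+00]
wrist rod_grip 0.91 [ 0.5514 -0.2624]
wrist rod_grip 0.71 [ 0.4691 -0.2321]
wrist rod_grip 0.58 [ 0.6069 -0.3669]
wrist rod_foot 0.89 [ 0.6068 -0.3636]
wrist rod_foot 0.56 [ 0.5546 -0.2638]
wrist rod_foot 0.56 [ 0.4714 -0.2299]
wrist stand_in 0.78 [ 0.5651 -0.2648]
top rod_grip 0.64 [ 0.4673 -0.2304]
top rod_grip 0.42 [ 0.5508 -0.2667]
top rod_foot 0.6 [ 0.4752 -0.2305]
top rod_foot 0.42 [ 0.5499 -0.2547]
top stand_in 0.58 [ 0.561  -0.2781]
top basket_base 0.7 [0.5684 0.0316]
top basket_base 0.64 [0.5414 0.2811]
top basket_base 0.26 [ 0.4502 -0.4317]
top basket_bail 0.94 [0.5435 0.2849]
top tray_in 0.8 [0.5427 0.2727]
top tray_in 0.55 [0.2819 0.2679]
scene rod_grip 0.78 [ 0.5492 -0.2614]
scene rod_grip 0.73 [ 0.4702 -0.2339]
scene rod_grip 0.57 [ 0.6125 -0.3762]
scene rod_foot 0.86 [ 0.6083 -0.3729]
scene rod_foot 0.81 [ 0.5515 -0.2638]
scene rod_foot 0.48 [ 0.4586 -0.2377]
scene stand_in 0.88 [ 0.5607 -0.2648]
scene basket_base 0.72 [0.5969 0.0156]
scene basket_base 0.66 [0.5408 0.2842]
scene basket_bail 0.86 [0.554  0.2735]
scene tray_in 0.93 [0.2801 0.2728]
scene tray_in 0.88 [0.5522 0.2874]
```

The rod is upright in its stand and the basket stands in the tray, so I'm handing the job in.

```bash
python3 -c "
from plant import ctrl
print(ctrl.close_job())"
```

```text
the job is handed in; nothing more can be done
None
```

I handed the job in at about 40 s: the basket stands in the white drip tray, unhooked, and the rod is back in its stand hook down. Wrist force peaked at 13.5 N at the stops. End positions were checked from network estimates in three camera views. No verdict came back.

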